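# Show a spun tube to the inspection camera

## Task

The spin is over: take hold of the cap of the one tube in the centrifuge's rotor that has a broad screw cap, draw the tube out of its sleeve and present it to the inspection camera on the stand, upright with the cap up, the middle of its length level with the centre of the lens and midway between the lens and the light panel. Keep the tube cap-up on the way (never laid over), leave the other tubes in the rotor and everything else as they are, and touch no part of the inspection stand, its camera or its panel. Finish while still holding the tube there by its cap, motionless in the air.

Things in the scene. Friction and masses are not known exactly. Their poses are not given: they have to be found in the camera images.
- sample_mid (a point): The tube to show: clear, round-bottomed, paper label all round, 16.4 mm diameter, with a broad ribbed screw cap 22 mm in diameter and 22 mm tall; 122 mm long in all, about 22 g. Loose in a rotor sleeve, leaning 30 degrees, top in towards the rotor's axis; 81 mm sit in the sleeve (1 mm play): draw it out along its axis. Point: on its axis, half-way along (61 mm from either end); z runs to the cap.
- sample_cap (a point): Centre of that tube's screw cap, on the tube's axis, 50 mm towards the cap from sample_mid and 11 mm below the cap's top; at the start 229 mm above the bench and 47 mm from the rotor's axis. z runs along the tube towards the cap's top. The cap is hard and can be gripped anywhere round its side; 19 mm of bare tube show between the cap and the sleeve's mouth.
- rotor_hub (a point): Top of the steel nut on the rotor's vertical axis, 200 mm above the bench; z up. Black conical angle rotor with eight teal sleeves (23 mm outside diameter) at 45 degree steps, mouths 203 mm above the bench and 62 mm from the axis; four hold tubes, at 90 degree steps. It can be turned by hand and stays where it is left (drag 0.04 N m).
- rotor: The rotor as a whole; its origin is on its vertical axis 85 mm above the bench, at the chamber's floor; z is up.
- centrifuge: White bench centrifuge, fixed: housing 390 (x) x 330 mm, 225 mm high, with a nose 40 mm farther out at its front (-x), and an open round chamber 250 mm in diameter centred 30 mm to +x of the origin; a rubber rim round it tops out 235 mm above the bench. The lid stands open at the +x side, just past upright, up to 0.57 m above the bench. Origin: centre of the housing's underside.
- partner_mid (a point): Another tube in the rotor, facing it across the axis; the same tube, but with a slim stopper 13.6 mm in diameter, narrower than the tube, 114 mm long over all. This point is on its axis at half its length. It stays in the rotor.
- side_a_mid (a point): Another tube with a slim stopper in the rotor, as partner_mid, a quarter turn from the tube to show. It stays in the rotor.
- side_b_mid (a point): Another tube with a slim stopper in the rotor, as partner_mid, a quarter turn the other way. It stays in the rotor.
- view (a point): The point in empty air where the middle of the tube is to be shown: on the camera's optical axis, midway between the front of the lens and the face of the light panel, 75 mm from each. Between 155 and 205 mm above the bench. x points along the optical axis from the lens to the panel, z is up.
- lens (a point): Centre of the front of the lens: a black barrel 38 mm in diameter and 60 mm long on a small camera (46 mm square) that is clamped at some height to an aluminium post. The post is 160 mm behind the lens's front and 307 mm high. x points from the lens to the panel.
- panel (a point): Centre of the light panel's white face, 75 mm beyond the view point: an upright black-framed panel 130 mm wide, 120 mm high (its top 240 mm above the bench) and 22 mm thick. z is up, x points away from the lens.
- stand: The inspection stand, fixed: an aluminium base plate 385 x 110 x 12 mm carrying the post with the camera at its -x end and the light panel at its +x end, 150 mm clear between lens and panel. Origin: on the bench straight below the view point; x points from the camera to the panel.
- rack: White tube rack, 75 x 165 mm and 58 mm high, with ten square holes, fixed. Origin: centre of its underside. Two tubes stand in it.
- rack_tube_a_mid (a point): Tube with a slim stopper standing in the rack; leave it.
- rack_tube_b_mid (a point): Tube with a broad screw cap standing in the rack, not the one to show; leave it.
- bottle_mid (a point): White plastic bottle, 64 mm in diameter, 125 mm high; leave it.
- jar_mid (a point): Small amber jar, 52 mm in diameter, 60 mm high; leave it.
- rotor_key_mid (a point): Steel T-handled rotor key, 64 mm across and 121 mm long, lying on top of the centrifuge near its front edge; leave it.

How it is judged:
By the outcome, as a careful person would: the job done as asked, in the order asked, and still so for the second after the job is handed in, while the arm keeps its last pose, push and grip.
It also fails if it takes over 45 s, if anything falls off the work surface, if the arm or the gripper's body presses on something with over 40 N, if the wrist force passes 120 N, or if a joint passes its speed limit or range.

## Robot

A 6-joint arm with a two-finger parallel gripper is mounted at the origin on the work surface. World frame = base frame: x ahead of the robot, y to its left, z up, the work surface at z = 0. Lengths are in mm, angles in rad, forces in N, time in s.
With the tool pointing down it reaches from about 400 to 825 mm from the base axis. Payload 7 kg.
Tool frame: the origin (TCP) lies at the very end of the fingers, on their centre line; the grasp point (between the pads) lies 19 mm behind it; z points along the fingers, x is the direction in which the jaws open and shut, and the axes are right-handed (so a half turn about z gives the same grasp; the last joint's range is limited). The gripper opens to 88 mm and grips with 3 to 60 N. Pads are 19 mm wide; open, the fingers measure 130 mm over their backs; the gripper's body (78 mm by 193 mm) begins 47 mm behind the grasp point.
Start: joints at [-0.945, 0.359, 0.012, 0, -1.224, -0.288], TCP at [223.676, -636.839, 226.561] pointing down, gripper open.
Joint ranges: [-3.07, 3.07], [-1.43, 2.12], [-1.02, 1.25], [-3.03, 1.67], [-3.05, -0], [-3.03, 3.03]. Speed limits (rad/s): [2.39, 2.39, 3.01, 3.14, 3.14, 3.14].

## Interface

Orientations are given as a unit quaternion [x, y, z, w].
In Python, from cell import r gives the robot as it stands. The module is installed in compiled form; this text tells all that it offers.
- The arm moves only by the tool step_arm, never from a script. Its argument "rows" is a list that holds one entry, the list of rows, each a list of 6 numbers: the shift along the tool's x, y, z in m, then the turn, a rotation vector about the tool's x, y, z in degrees. A call has 1 to 20 rows; each row is the pose to reach, as a shift and turn from the pose measured when the call began, along the tool's axes at that moment; what a row does not reach only later rows make up. A row lasts 1/8 s, in which the tool goes at most 62.5 mm and 10.7 degrees, less where a joint would pass 70% of its speed; a pose out of reach is approached as far as the arm can. A call with a gripper value outside its range is refused whole. "hand" is the opening, from 0 (shut) to 1 (fully open), set as the call begins (left out, the last holds). The fingers move at their own pace and stop on an object; "force" is the grip in N (left out, the last holds). Time passes only in rows, so rows that repeat a pose let the fingers close. It gives the time, the measured TCP pose, the force and the opening at its end, in the units of the state.
- r.get_state(): the state, without advancing time (a new reading comes with each control period).
- r.grab_frame(name): name is "scene" or "top" or "wrist"; returns the picture (420x560x3 uint8, blue, green, red); there is no depth.
- r.calibration(name): a dict with "camera_matrix" (3x3 intrinsics, pixels), "R" (3x3) and "t" (3): a world point X has camera coordinates R X + t. Camera axes: x right, y down, z forward; pixel columns grow to the right and rows downward; lengths in mm; the calibration is good to about 2 mm. A picture is of the moment at which its call begins: read the wrist's pose just before it. calibration takes no time and is no camera call; for the wrist camera it gives the pose at the moment of the call.
- r.sign_off(): hands the job in, once; it reports no verdict.
Trained networks look in the newest picture that a camera, given by its name, has taken for a name from the list of things; names that differ only in an ending like _2 or _b are one class to them, and where a whole thing is asked for, a point or a joint stands for the part that bears it (a point fixed in the world has none). Each returns a list of dicts, best first, with "p" (0 to 1); they miss things now and then, are a little off and sometimes report something else, mostly with a low value. They report only what shows in the picture. A call takes as long as a camera call.
- r.spot_in(query, camera): "rect" ([left, top, right, bottom] in pixels, round what is visible of it).
- r.masks_of(query, camera): "region" (420x560 bool, what is visible of it) and "rect" ([left, top, right, bottom] in pixels, round what is visible of it).
- r.pinpoint(query, camera): "xy" ([column, row] in pixels: a listed point, or the origin of a listed thing).
The state is a dict: "clock": time; "qpos": joint angles; "joint_velocities": joint speeds; "tau": joint torques, N m; "tcp_pos": TCP position; "tcp_rot": TCP orientation; "contact_force": force on the tool from outside, world axes, zero at the start; "ft_torque": the same for the moment, N m; "finger_gap": opening from 0.0 (shut) to 1.0 (fully open).
Only numpy, scipy, OpenCV 4.12 (cv2) and the standard library are available. Lean on these libraries where they do the work, as an engineer would, in place of code of your own. Each camera call takes 0.05 s, during which the arm holds its last target.

## Working session

There is one attempt and no reset: what is moved stays moved. The work goes in short steps, Python scripts to look and compute and a tool call to move; the robot and the scene stay as the last step left them, time stands still between calls to the robot, and variables do not carry over. Pictures are saved under pics/ and viewed, and the job is handed in when it is done.

Besides the shell and the picture viewer there is one more tool, called after "Emit:" as name(argument=value, ...), one argument or row to a line, values as JSON. step_arm: Moves the arm, as the interface text tells. Its arguments: {"type":"object","properties":{"rows":{"type":"array"},"hand":{"type":"number"},"force":{"type":"number"}},"required":["rows"]}

```bash
mkdir -p pics; ls
python3 - <<'E'
from cell import r
import cv2,numpy as np
s=r.get_state();print(s)
for n in["scene","top","wrist"]:
    im=r.grab_frame(n);cv2.imwrite(f"pics/{n}0.png",im)
    c=r.calibration(n);print(n,np.round(c["camera_matrix"],1).tolist(),np.round(c["R"],4).tolist(),np.round(c["t"],1).tolist())
    for q in ["sample_mid","sample_cap","rotor_hub","view","lens","panel","stand","partner_mid","centrifuge"]:
        d=r.pinpoint(q,n);print(q,[(round(float(e["p"]),2),np.round(e["xy"],1).tolist()) for e in d[:4]])
E
```

```text
pics
{'clock': 0.0, 'qpos': array([-9.44910030e-01,  3.59397428e-01,  1.10557009e-02, -3.39969088e-04,
       -1.22406754e+00, -2.88100535e-01]), 'joint_velocities': array([ 1.65778559e-05,  3.80813902e-04, -1.31265612e-03, -1.87236696e-03,
        1.27966862e-03,  4.33126959e-04]), 'tau': array([ 2.95079924e-03, -5.82727003e+01,  2.93050271e+01,  6.99695706e+00,
        6.76034237e-03, -1.33993481e-04]), 'tcp_pos': array([ 223.50949585, -636.41352585,  225.61631113]), 'tcp_rot': array([ 5.78234382e-01,  8.15870286e-01,  4.11394910e-04, -7.11824337e-04]), 'contact_force': array([ 0.75076633,  0.39980767, -0.03396716]), 'ft_torque': array([-0.00498792, -0.03738288,  0.01294224]), 'finger_gap': 0.9955251545098264}
scene [[509.7, 0.0, 271.2], [0.0, 509.7, 210.6], [0.0, 0.0, 1.0]] [[-0.0045, 1.0, -0.0071], [0.6609, -0.0023, -0.7505], [-0.7505, -0.0081, -0.6609]] [-25.8, -228.7, 1653.0]
sample_mid [(0.49, [117.7, 236.2])]
sample_cap [(0.69, [116.9, 209.6])]
rotor_hub [(0.96, [128.0, 207.5])]
view []
lens [(0.65, [405.7, 205.2]), (0.32, [162.4, 214.0])]
panel [(0.74, [338.5, 204.2])]
stand
[... 194 characters left out ...]
[-0.9791, -0.0093, -0.2029], [0.2029, 0.0078, -0.9792]] [8.4, 563.5, 1250.8]
sample_mid [(0.59, [399.8, 164.1])]
sample_cap [(0.4, [403.4, 169.4])]
rotor_hub [(0.83, [404.4, 192.2])]
view [(0.67, [374.4, 192.0]), (0.5, [154.4, 216.7])]
lens [(0.58, [152.0, 213.4]), (0.49, [224.5, 132.6])]
panel [(0.96, [214.3, 209.0])]
stand [(0.56, [196.4, 222.5])]
partner_mid [(0.47, [216.3, 135.9]), (0.45, [403.3, 219.2])]
centrifuge []
wrist [[289.5, 0.0, 279.2], [0.0, 289.5, 207.9], [0.0, 0.0, 1.0]] [[-0.3316, 0.9434, -0.0003], [0.9053, 0.3183, 0.2812], [0.2654, 0.0929, -0.9597]] [675.9, -34.1, 390.0]
sample_mid []
sample_cap []
rotor_hub []
view []
lens []
panel []
stand []
partner_mid []
centrifuge []
```

View pics/scene0.png

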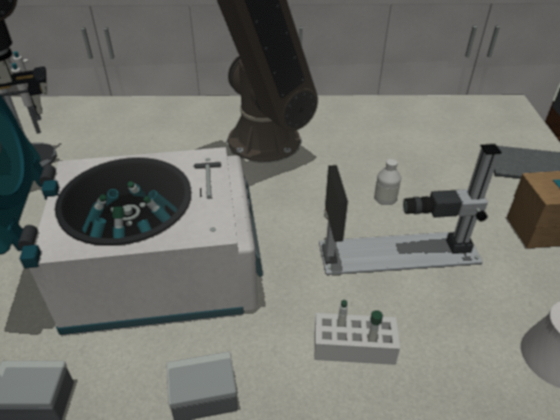

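View pics/top0.png

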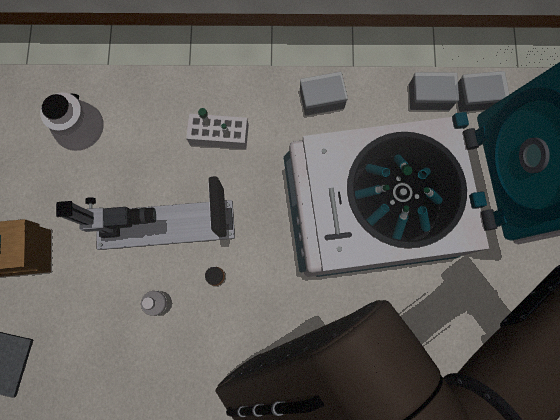

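View pics/wrist0.png

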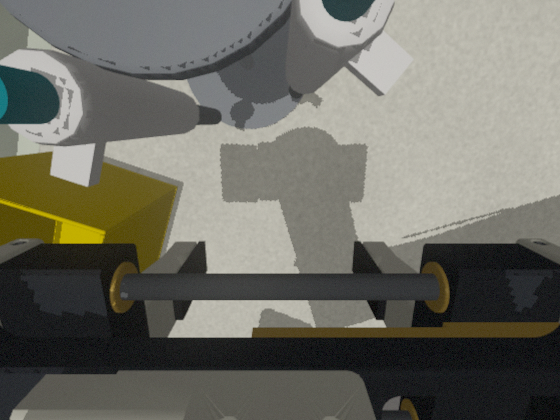

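Run:
```python
import cv2
a=cv2.imread("pics/top0.png");cv2.imwrite("pics/topz.png",cv2.resize(a[130:270,330:480],None,fx=5,fy=5,interpolation=cv2.INTER_CUBIC)[:600,:])
a=cv2.imread("pics/scene0.png");cv2.imwrite("pics/scz.png",cv2.resize(a[150:270,60:200],None,fx=5,fy=5,interpolation=cv2.INTER_CUBIC)[:600])
```

```text
(no output)
```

View zooms.

View pics/topz.png

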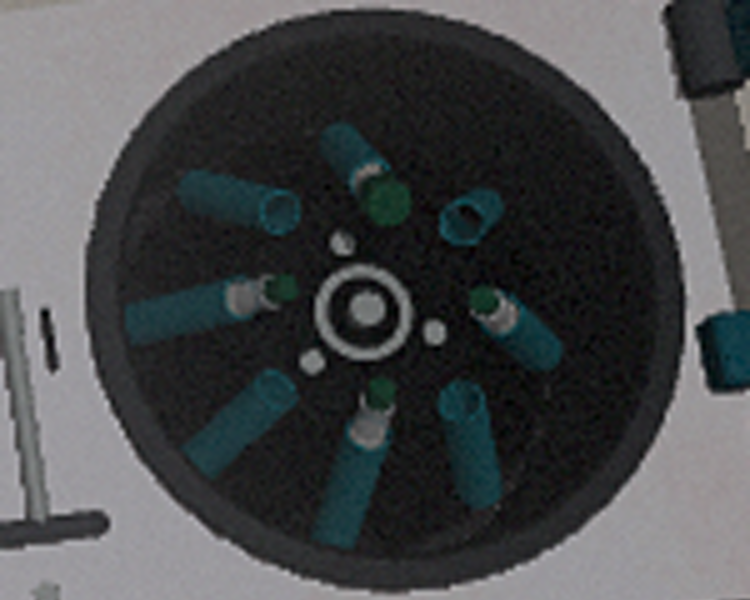

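View pics/scz.png

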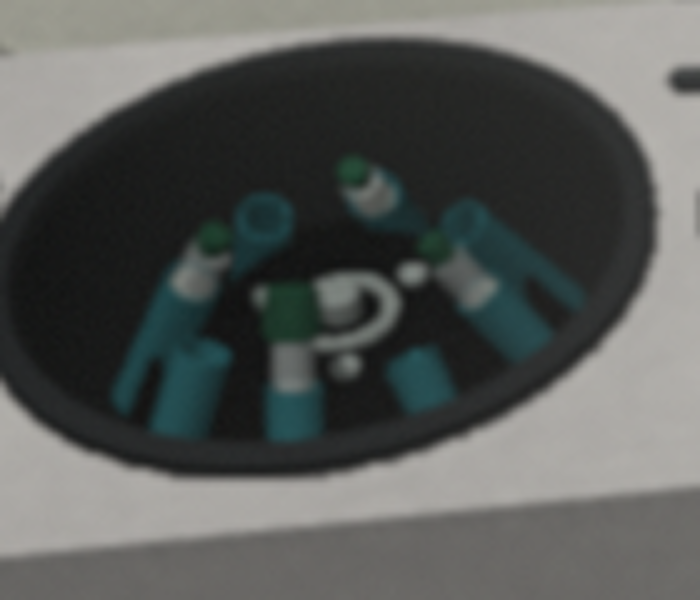

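```bash
cat > h.py <<'E'
import numpy as np,cv2
from cell import r
from scipy.spatial.transform import Rotation as Rn
def cal(n):
    c=r.calibration(n);return np.array(c["camera_matrix"]),np.array(c["R"]),np.array(c["t"])
def ray(n,p,c=None):
    K,R,t=c or cal(n);d=R.T@np.linalg.inv(K)@[p[0],p[1],1];return -R.T@t,d/np.linalg.norm(d)
def atz(n,p,z,c=None):
    o,d=ray(n,p,c);return o+d*(z-o[2])/d[2]
def tri(*a):
    A=np.zeros((3,3));b=np.zeros(3);L=[]
    for x in a:
        o,d=ray(*x);P=np.eye(3)-np.outer(d,d);A+=P;b+=P@o;L.append((o,d))
    X=np.linalg.solve(A,b);return X,[float(np.linalg.norm((np.eye(3)-np.outer(d,d))@(X-o))) for o,d in L]
def proj(n,X,c=None):
    K,R,t=c or cal(n);p=K@(R@np.asarray(X,float)+t);return p[:2]/p[2]
E
python3 - <<'E'
from h import *
np.set_printoptions(precision=1,suppress=True)
for nm,a,b,z in [("hub",(403.7,192),(128,209.5),200),("hubnet",(404.4,192.2),(128,207.5),200),("cap",(407.6,170),(118,212.4),229),("capnet",(403.4,169.4),(116.9,209.6),229),("panel",(214.3,209),(338.5,204.2),180),("lens",(152,213.4),(405.7,205.2),180),("standnet",(196.4,222.5),(361.2,257.8),0)]:
    print(nm,*tri(("top",a),("scene",b)),atz("top",a,z),atz("scene",b,z))
c=cal("wrist");s=r.get_state();o=-c[1].T@c[2];T=Rn.from_quat(s["tcp_rot"])
print("cam in tool",T.inv().apply(o-s["tcp_pos"]),"cam z in tool",T.inv().apply(c[1][2]),"camx",T.inv().apply(c[1][0]))
for n in["top","scene"]:
  im=cv2.imread(f"pics/{n}0.png")
  x0,y0,x1,y1=(50,160,250,260) if n=="top" else (310,130,500,290)
  cv2.imwrite(f"pics/st_{n}.png",cv2.resize(im[y0:y1,x0:x1],None,fx=4 if n=="top" else 3.7,fy=4 if n=="top" else 3.7,interpolation=cv2.INTER_CUBIC))
E
```

```text
hub [ 563.3 -281.2  195.6] [1.0106672223639366, 1.0106672223637663] [ 562.5 -281.2  200. ] [ 568.5 -278.2  200. ]
hubnet [ 561.7 -281.3  200.1] [1.5348338515901832, 1.53483385159035] [ 562.1 -282.9  200. ] [ 561.9 -279.7  200. ]
cap [ 609.9 -285.   228.5] [0.5637141602549535, 0.5637141602549538] [ 609.9 -285.4  229. ] [ 610.6 -284.1  229. ]
capnet [ 610.6 -279.3  235.8] [5.454561888423839, 5.454561888423911] [ 611.3 -275.5  229. ] [ 601.9 -288.4  229. ]
panel [521.2 181.3 173. ] [0.5492189416470039, 0.5492189416470192] [519.9 180.8 180. ] [529.4 179.4 180. ]
lens [510.7 337.3 160.8] [1.6655244987450797, 1.6655244987450426] [507.4 333.6 180. ] [533.4 328.  180. ]
standnet [516.  255.4  -7.1] [3.256247849222645, 3.2562478492226488] [515.  257.4   0. ] [523.2 250.4   0. ]
cam in tool [  -0.8  -76.7 -157.5] cam z in tool [-0.   0.3  1. ] camx [ 1. -0.  0.]
```

View pics/st_top.png

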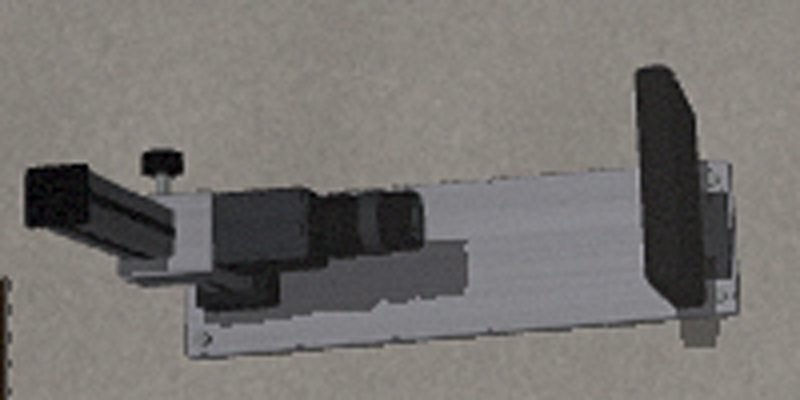

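View pics/st_scene.png

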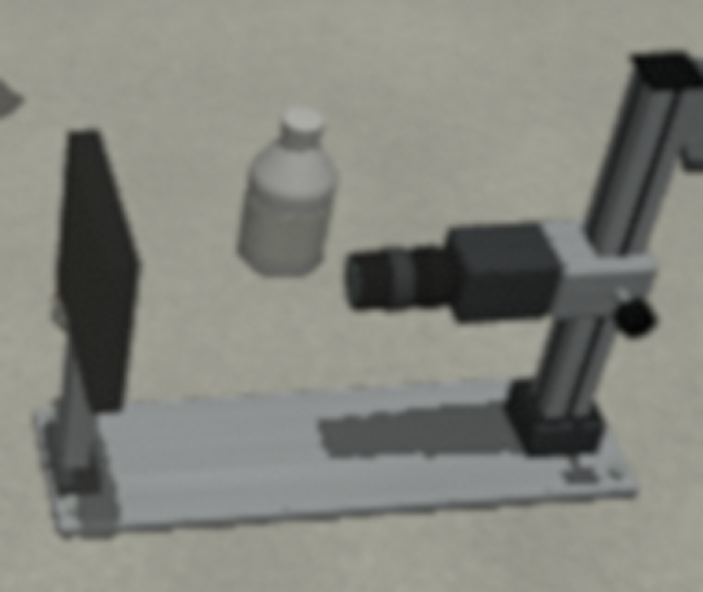

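```bash
cat > fit.py <<'E'
from h import *
from scipy.optimize import least_squares
np.set_printoptions(precision=1,suppress=True)
T=lambda x,y:("top",np.array([50+x/4,160+y/4])); S=lambda x,y:("scene",np.array([310+x/3.7,130+y/3.7]))
C={n:cal(n) for n in["top","scene"]}
obs=[("c1",T(190,355)),("c2",T(737,313)),("c3",T(730,162)),("c2",S(65,530)),("c3",S(38,412)),("c1",S(633,490)),
("pt",T(641,175)),("pt",S(118,197)),("lens",S(355,282)),("lens",("scene",np.array([405.7,205.2]))),
("ltop",T(420,194)), ("lfar",T(424,220)),
("panel",("top",np.array([214.3,209.]))),]
def pts(p):
    x,y,a,h,off=p;ex=np.array([np.cos(a),np.sin(a),0]);ey=np.array([-ex[1],ex[0],0]);o=np.array([x,y,0]);z=np.array([0,0,1.])
    # plate centre offset off along ex; c1: post end; near = robot side
    return dict(o=o,ex=ex,ey=ey,c1=o+ex*(off-192.5)+s*ey*55+z*12,c2=o+ex*(off+192.5)+s*ey*55+z*12,c3=o+ex*(off+192.5)-s*ey*55+z*12,pt=o+ex*75+z*240,panel=o+ex*75+z*180,
      lens=o-ex*75+z*h)
s=-1
def res(p):
    P=pts(p);e=[]
    for k,(n,px) in obs:
        if k in("ltop","lfar"):continue
        e+=list(proj(n,P[k],C[n])-px)
    return np.array(e)
f=least_squares(res,[516,257,-np.pi/2,180,-80],loss="soft_l1",x_scale=[10,10,.1,10,10])
print(f.x[:2],np.degrees(f.x[2]),f.x[3:]);P=pts(f.x);i=0
for k,(n,px) in obs:
    if k in P: print(k,n,px,proj(n,P[k],C[n])-px)
print(P["lens"],P["pt"]); 
L=P["lens"]
th=np.linspace(0,6.28,9)
print([proj("top",L+19*np.cos(t)*P["ey"]+19*np.sin(t)*np.array([0,0,1]))for t in th])
for n in["top","scene"]:
    im=cv2.imread(f"pics/{n}0.png");im=cv2.resize(im,None,fx=4,fy=4,interpolation=cv2.INTER_CUBIC)
    def pl(Q,col):
        q=np.array([(proj(n,X,C[n])+.5)*4 for X in Q]).astype(int);cv2.polylines(im,[q],True,col,1)
    t=np.linspace(0,6.28,40);z=np.array([0,0,1.]);ex,ey,o=P["ex"],P["ey"],P["o"]
    for b in(0,-60):pl([L+b*ex+19*np.cos(a)*ey+19*np.sin(a)*z for a in t],(0,0,255))
    for b in(75,97):pl([o+b*ex+i*65*ey+(120 if j<0 else 240)*z for i,j in((-1,-1),(1,-1),(1,1),(-1,1))],(0,255,0))
    pl([o+(f.x[4]+i*192.5)*ex+j*55*ey+12*z for i,j in((-1,-1),(1,-1),(1,1),(-1,1))],(255,0,0))
    a,b,c,d=(50,165,250,260) if n=="top" else (310,140,500,280)
    cv2.imwrite(f"pics/fit_{n}.png",im[b*4:d*4,a*4:c*4])
E
python3 fit.py
```

```text
[530.3 254.8] -95.74476909575783 [181.7 -93.1]
c1 top [ 97.5 248.8] [ -4.4 -24.1]
c2 top [234.2 238.2] [-5.   1.4]
c3 top [232.5 200.5] [1.9 0.7]
c2 scene [327.6 273.2] [ -3.9 -35.2]
c3 scene [320.3 241.4] [ 2.2 29. ]
c1 scene [481.1 262.4] [ -1.4 -13.7]
pt top [210.2 203.8] [ 0.7 -0.9]
pt scene [341.9 183.2] [-1.1 -2.1]
lens scene [405.9 206.2] [ 0.9 -0.3]
lens scene [405.7 205.2] [1.1 0.7]
panel top [214.3 209. ] [ 0.3 -1.2]
[537.9 329.4 181.7] [522.8 180.2 240. ]
[array([155.6, 193.7]), array([153.8, 194.7]), array([152.2, 199.5]), array([151.9, 205.4]), array([153. , 208.7]), array([154.9, 207.5]), array([156.3, 202.7]), array([156.6, 197. ]), array([155.6, 193.7])]
```

```bash
sed -i 's/("c2",S(65,530)),("c3",S(38,412)),("c1",S(633,490))/("c3",S(65,530)),("c2",S(38,412)),("c4",S(633,490))/; s/c3=o+ex/c4=o+ex*(off-192.5)-s*ey*55+z*12,c3=o+ex/' fit.py
python3 fit.py
```

```text
[516.6 258.2] -85.14549484687373 [159.3 -85.9]
c1 top [ 97.5 248.8] [-1.7 -0.6]
c2 top [234.2 238.2] [ 0.1 -0.4]
c3 top [232.5 200.5] [-0.2 -1.2]
c3 scene [327.6 273.2] [-2.3 -1.2]
c2 scene [320.3 241.4] [-2.  -1.9]
c4 scene [481.1 262.4] [ 2.3 -0.8]
pt top [210.2 203.8] [-0.7 -0.9]
pt scene [341.9 183.2] [ 0.4 -2.1]
lens scene [405.9 206.2] [-1.6 -0.8]
lens scene [405.7 205.2] [-1.3  0.3]
panel top [214.3 209. ] [-1.  -1.2]
[510.2 332.9 159.3] [522.9 183.5 240. ]
[array([154.4, 206.4]), array([153. , 207.5]), array([152.5, 212.4]), array([153.3, 218.1]), array([154.7, 221.3]), array([156.1, 220. ]), array([156.6, 215.1]), array([155.9, 209.6]), array([154.5, 206.4])]
```

View pics/fit_top.png

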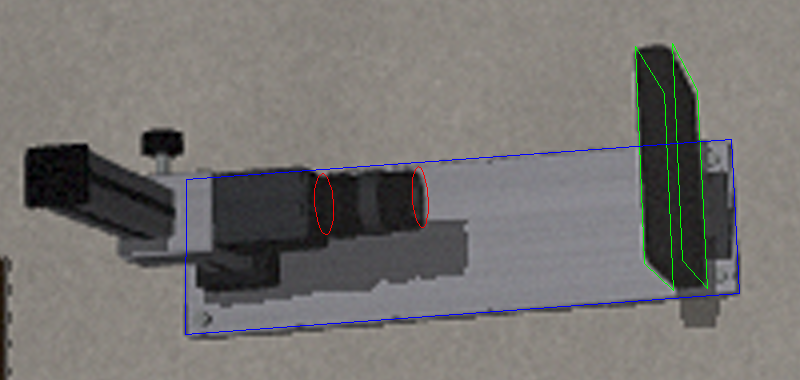

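View pics/fit_scene.png

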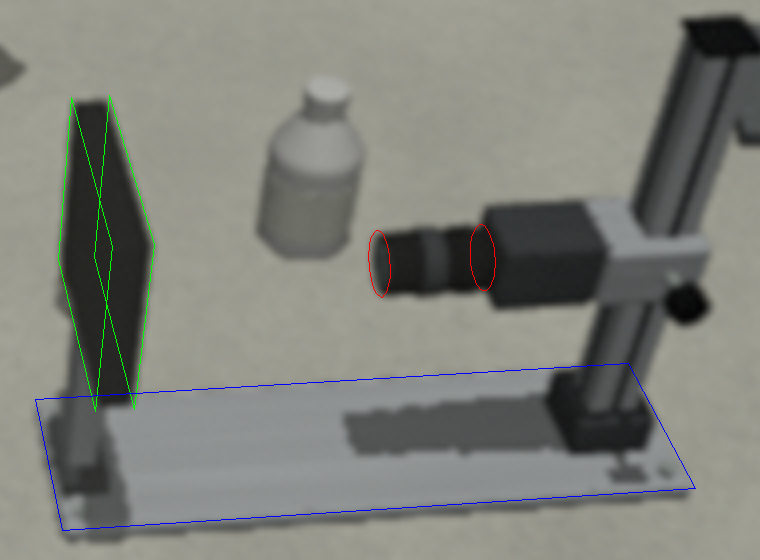

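```bash
cat > fitr.py <<'E'
from h import *
from scipy.optimize import least_squares
np.set_printoptions(precision=1,suppress=True)
C={n:cal(n) for n in["top","scene"]}
T=lambda x,y:("top",np.array([330+x/5-.4,130+y/5-.4]));S=lambda x,y:("scene",np.array([60+x/5-.4,150+y/5-.4]))
# (sleeve index*45deg, distance along axis from mouth)
obs=[(0,35,T(388,201)),(0,30,S(290,312)),(2,27,T(283,288)),(6,27,T(485,301)),(4,27,T(382,392)),
(1,0,T(280,212)),(7,0,T(463,223)),(5,0,T(463,400)),(3,0,T(275,387)),
(6,27,S(213,238)),(4,27,S(353,172)),(2,27,S(435,245)),(7,0,S(198,352)),(5,0,S(263,215)),(3,0,S(465,218)),(1,0,S(418,358)),
("h",0,T(368,308)),("h",0,S(338,302))]
def X(p,k,d):
    if k=="h":return np.array([p[0],p[1],200])
    a=p[2]+k*np.pi/4;e=np.array([np.cos(a),np.sin(a)]);rr=62-d/2
    return np.array([p[0]+e[0]*rr,p[1]+e[1]*rr,203+d*np.sqrt(.75)])
def res(p):return np.concatenate([proj(n,X(p,k,d),C[n])-q for k,d,(n,q) in obs])
f=least_squares(res,[562,-281,-.08],loss="soft_l1");p=f.x
print(p[:2],np.degrees(p[2]));
for k,d,(n,q) in obs:print(k,n,proj(n,X(p,k,d),C[n])-q)
print("cap centre",X(p,0,30),"mouth",X(p,0,0))
E
python3 fitr.py
```

```text
[ 564.5 -281.1] -3.0080632790977577
0 top [0.  0.1]
0 scene [0.6 0.7]
2 top [-0.3  0.3]
6 top [0.2 0.1]
4 top [0.1 0.7]
1 top [0.6 0.4]
7 top [-0.   0.4]
5 top [-0.2  0.2]
3 top [0.9 0.6]
6 scene [0. 1.]
4 scene [0.5 0.7]
2 scene [0.6 1. ]
7 scene [1.3 0.3]
5 scene [0.5 1.1]
3 scene [-1.   1.7]
1 scene [-1.3  0.5]
h top [0.4 0. ]
h scene [-0.1 -1.7]
cap centre [ 611.4 -283.6  229. ] mouth [ 626.4 -284.4  203. ]
```

Run:
```python
from h import *
np.set_printoptions(precision=0,suppress=True)
for p,z in [((461,120),235),((480,200),235),((490,218),235),((500,240),235),((500,240),570),((485,100),570),((500,245),225),((303,275),225),((520,235),570)]:print(p,z,atz("top",p,z))
for p,z in [((50,185),235),((28,255),235),((10,250),235)]:print("sc",p,atz("scene",p,z))
for n in ["top","scene"]:
  for e in r.masks_of("centrifuge",n)[:2]:print(n,e["p"],e["rect"])
```

```text
(461, 120) 235 [ 735. -419.  235.]
(480, 200) 235 [ 537. -450.  235.]
(490, 218) 235 [ 494. -470.  235.]
(500, 240) 235 [ 443. -489.  235.]
(500, 240) 570 [ 399. -340.  570.]
(485, 100) 570 [ 639. -334.  570.]
(500, 245) 225 [ 433. -493.  225.]
(303, 275) 225 [359. -36. 225.]
(520, 235) 570 [ 407. -373.  570.]
sc (50, 185) [ 527. -450.  235.]
sc (28, 255) [ 736. -422.  235.]
sc (10, 250) [ 723. -461.  235.]
top 0.84 [285.2, 63.0, 560.0, 276.2]
scene 0.67 [0.0, 96.9, 263.7, 335.2]
```

```bash
cat > plan.py <<'E'
from h import *
az=np.radians(-3.0);e=np.array([np.cos(az),np.sin(az),0]);tt=np.array([-e[1],e[0],0])
u=-.5*e+np.array([0,0,np.sqrt(.75)]);capc=np.array([611.4,-283.6,229.])
def frame(z,x):
    z=z/np.linalg.norm(z);x=x-z*(x@z);x/=np.linalg.norm(x);return Rn.from_matrix(np.c_[x,np.cross(z,x),z])
Rg=frame(-u,tt)
def rows(wps,step=50,ang=9,s=None):
    """wps: list of (pos,Rot[,n])"""
    s=s or r.get_state();p0=np.array(s["tcp_pos"]);R0=Rn.from_quat(s["tcp_rot"]);p,R=p0,R0;out=[]
    for w in wps:
        q,Q=np.asarray(w[0],float),w[1];d=(R.inv()*Q).as_rotvec();n=w[2] if len(w)>2 else max(1,int(np.ceil(max(np.linalg.norm(q-p)/step,np.degrees(np.linalg.norm(d))/ang))))
        for i in range(1,n+1):
            f=i/n;P=p+(q-p)*f;O=R*Rn.from_rotvec(d*f)
            out.append(np.r_[np.round(R0.inv().apply(P-p0)/1000,4),np.round(np.degrees((R0.inv()*O).as_rotvec()),1)].tolist())
        p,R=q,Q
    print(len(out));print(str(out).replace(" ",""))
def st():
    s=r.get_state();print("t",round(s["clock"],2),"tcp",np.round(s["tcp_pos"],1),"z",np.round(Rn.from_quat(s["tcp_rot"]).as_matrix()[:,2],3),"x",np.round(Rn.from_quat(s["tcp_rot"]).as_matrix()[:,0],3),"F",np.round(s["contact_force"],1),"gap",round(s["finger_gap"],3),"q",np.round(s["qpos"],2));return s
E
python3 - <<'E'
from plan import *
s=st();R0=Rn.from_quat(s["tcp_rot"])
w=[];a0=np.radians(-70.6)
w.append(([470*np.cos(a0),470*np.sin(a0),400],R0))
down=lambda yaw:frame(np.array([0,0,-1.]),np.array([np.cos(yaw),np.sin(yaw),0]))
for f in [1/3,2/3,1]:
    a=a0+f*np.radians(44);w.append(([470*np.cos(a),470*np.sin(a),400],down(np.radians(109.3-22.3*f))))
rows(w)
E
```

```text
t 1.6 tcp [ 223.7 -636.8  226.6] z [ 0.  0. -1.] x [-0.331  0.943  0.   ] F [-0.2  0.2 -0.2] gap 0.999 q [-0.94  0.36  0.01 -0.   -1.22 -0.29]
15
[[0.0342,0.0001,-0.0289,0.0,0.0,0.0],[0.0683,0.0001,-0.0578,0.0,0.0,0.0],[0.1025,0.0002,-0.0867,0.0,0.0,0.0],[0.1366,0.0003,-0.1156,0.0,0.0,0.0],[0.1708,0.0003,-0.1445,0.0,0.0,0.0],[0.205,0.0004,-0.1734,0.0,0.0,0.0],[0.2101,0.0401,-0.1734,0.0,-0.0,2.5],[0.2152,0.0797,-0.1734,0.0,-0.0,5.0],[0.2204,0.1194,-0.1734,0.0,-0.0,7.5],[0.2354,0.1565,-0.1734,0.0,-0.0,10.0],[0.2504,0.1935,-0.1734,0.0,-0.0,12.4],[0.2654,0.2306,-0.1734,0.0,-0.0,14.9],[0.2893,0.2627,-0.1734,0.0,-0.0,17.4],[0.3132,0.2947,-0.1734,0.0,-0.0,19.9],[0.3371,0.3268,-0.1734,0.0,-0.0,22.4]]
```

Emit:
step_arm(
  rows=[
    [[0.034,0,-0.03,0,0,0],[0.068,0,-0.06,0,0,0],[0.102,0,-0.087,0,0,0],[0.137,0,-0.116,0,0,0],[0.171,0,-0.145,0,0,0],[0.205,0,-0.173,0,0,0],[0.21,0.04,-0.173,0,0,2.5],[0.215,0.08,-0.173,0,0,5],[0.22,0.119,-0.173,0,0,7.5],[0.235,0.156,-0.173,0,0,10],[0.25,0.193,-0.173,0,0,12.5],[0.265,0.23,-0.173,0,0,15],[0.289,0.263,-0.173,0,0,17.5],[0.313,0.295,-0.173,0,0,20],[0.337,0.327,-0.173,0,0,22.4]],
  ],
  hand=0.5,
)

```text
clock: 3.48
tcp_pos: [421.0, -209.3, 399.9]
tcp_rot: [0.726, 0.688, 0.0, 0.0]
contact_force: [0.3, -0.4, 0.4]
finger_gap: 0.501
```

Run:
```python
from plan import *
s=st();rows([(capc+96*u,Rg)])
```

```text
t 3.48 tcp [ 421.  -209.3  399.9] z [ 0.001 -0.    -1.   ] x [ 0.054  0.999 -0.   ] F [ 0.3 -0.4  0.4] gap 0.501 q [-0.04 -0.06 -0.1   0.   -1.52 -1.58]
4
[[-0.016,0.0365,0.022,-7.5,0.0,-0.0],[-0.032,0.073,0.0439,-15.0,0.0,-0.1],[-0.0479,0.1096,0.0659,-22.5,0.0,-0.1],[-0.0639,0.1461,0.0878,-30.0,0.0,-0.1]]
```

Emit:
step_arm(
  rows=[
    [[-0.016,0.037,0.022,-7.5,0,0],[-0.032,0.073,0.044,-15,0,0],[-0.048,0.11,0.066,-22.5,0,0],[-0.064,0.146,0.088,-30,0,0],[-0.064,0.146,0.088,-30,0,0]],
  ],
)

```text
clock: 4.1
tcp_pos: [561.9, -281.5, 308.8]
tcp_rot: [0.702, 0.664, 0.177, 0.186]
contact_force: [-0.3, -0.8, 1.2]
finger_gap: 0.5
```

Run:
```python
from plan import *
s=st();im=r.grab_frame("wrist");cv2.imwrite("pics/w1.png",im);cv2.imwrite("pics/s1.png",r.grab_frame("scene"))
c=cal("wrist")
for q in["sample_cap","sample_mid","rotor_hub"]:
    print(q,[(round(float(e["p"]),2),np.round(e["xy"],1)) for e in r.pinpoint(q,"wrist")[:3]])
print("pred cap",proj("wrist",capc,c),"captop",proj("wrist",capc+11*u,c),"hub",proj("wrist",[564.5,-281.1,200],c))
```

```text
t 4.1 tcp [ 561.9 -281.5  308.8] z [ 0.497 -0.027 -0.868] x [0.056 0.998 0.002] F [-0.3 -0.8  1.2] gap 0.5 q [-0.2  -0.02 -0.34 -0.11 -0.74 -1.36]
sample_cap [(0.58, array([278.1, 211.9])), (0.2, array([279.1, 152.7]))]
sample_mid [(0.89, array([281.3, 202.6]))]
rotor_hub [(0.55, array([283.2, 149.9])), (0.21, array([279.1,  94. ]))]
pred cap [280.84543676 210.55402105] captop [280.89111455 214.16321879] hub [280.89627948 149.26521473]
```

View pics/w1.png

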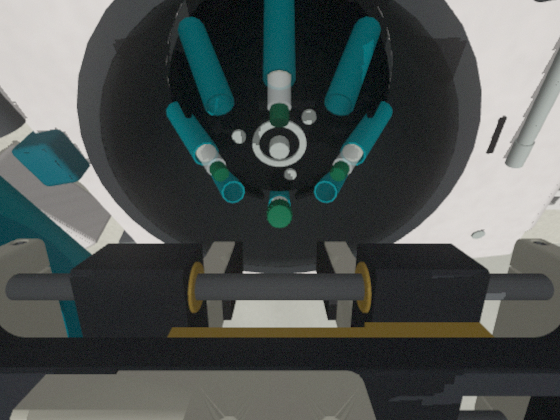

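View pics/s1.png

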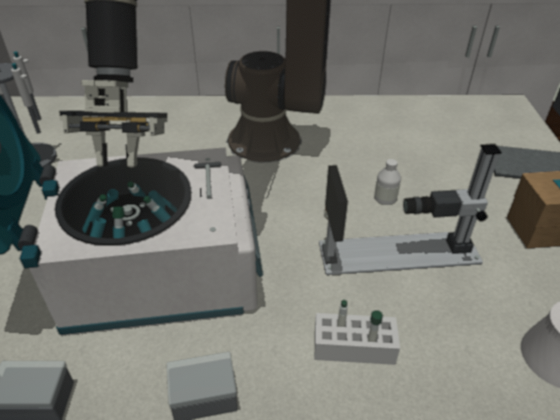

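```bash
sed -i 's/capc=np.array(\[611.4,-283.6,229.\])/capc=np.array([611.4,-283.6,229.])-1.2*tt/' plan.py
python3 - <<'E'
from plan import *
s=st();rows([(capc+30*u,Rg,3),(capc-13*u,Rg,3)])
E
```

```text
t 4.35 tcp [ 563.8 -281.   313.6] z [ 0.501 -0.028 -0.865] x [ 0.054  0.999 -0.001] F [ 0.1 -0.2  0.9] gap 0.497 q [-0.2  -0.02 -0.33 -0.11 -0.75 -1.36]
6
[[-0.0004,-0.0004,0.0224,0.0,0.0,-0.0],[-0.0008,-0.0007,0.0447,0.1,0.0,-0.0],[-0.0013,-0.0011,0.0671,0.1,0.1,-0.1],[-0.0012,-0.0011,0.0814,0.1,0.1,-0.1],[-0.0012,-0.0011,0.0958,0.1,0.1,-0.1],[-0.0012,-0.0011,0.1101,0.1,0.1,-0.1]]
```

Emit:
step_arm(
  rows=[
    [[-0.001,-0.001,0.022,0,0,0],[-0.001,-0.001,0.045,0,0,0],[-0.001,-0.001,0.067,0,0,0],[-0.001,-0.001,0.081,0,0,0],[-0.001,-0.001,0.096,0,0,0],[-0.001,-0.001,0.109,0,0,0],[-0.001,-0.001,0.109,0,0,0],[-0.001,-0.001,0.109,0,0,0]],
  ],
  hand=0.42,
)

```text
clock: 5.35
tcp_pos: [617.5, -285.0, 219.2]
tcp_rot: [0.701, 0.664, 0.178, 0.189]
contact_force: [0.3, -0.2, -0.1]
finger_gap: 0.422
```

Run:
```python
from plan import *
s=st();im=r.grab_frame("wrist");cv2.imwrite("pics/w2.png",im);cv2.imwrite("pics/s2.png",cv2.resize(r.grab_frame("scene")[120:260,40:220],None,fx=4,fy=4))
T=Rn.from_quat(s["tcp_rot"]);g=s["tcp_pos"]-19*T.as_matrix()[:,2];d=g-capc;print("grasp-cap: u",d@u,"t",d@tt,"v",d-(d@u)*u-(d@tt)*tt)
```

```text
t 5.35 tcp [ 617.5 -285.   219.2] z [ 0.501 -0.028 -0.865] x [ 0.054  0.999 -0.001] F [ 0.3 -0.2 -0.1] gap 0.422 q [-0.19  0.13 -0.38 -0.13 -0.54 -1.34]
grasp-cap: u 7.440388092161159 t 0.14020519259968706 v [ 0.34345508 -0.01799972  0.19856601]
```

View pics/w2.png

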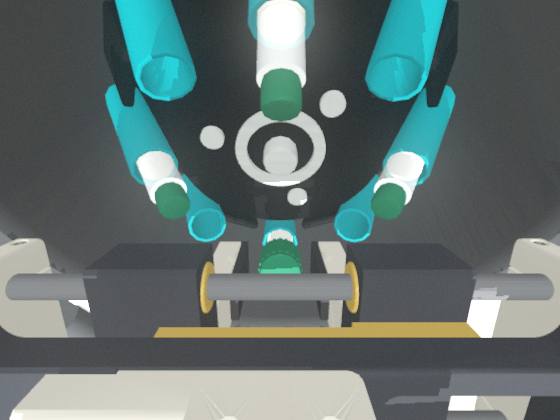

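View pics/s2.png

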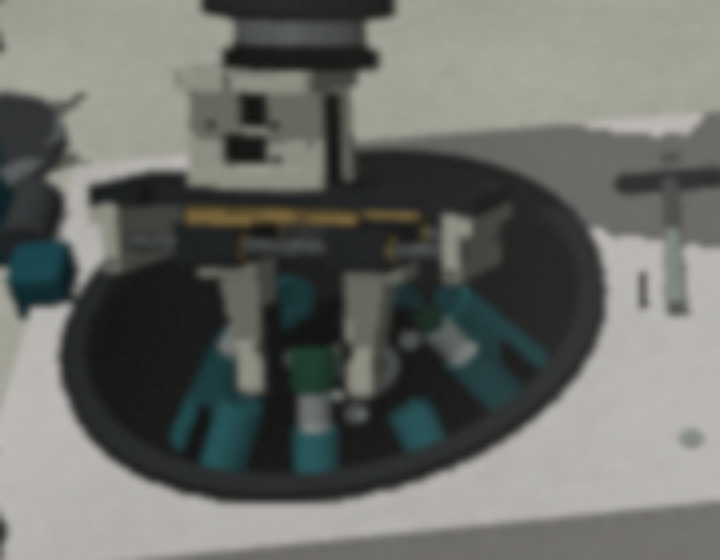

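Emit:
step_arm(
  rows=[
    [[0,0,0.003,0,0,0],[0,0,0.003,0,0,0]],
  ],
)

```text
clock: 5.7
tcp_pos: [619.0, -285.1, 217.0]
tcp_rot: [0.701, 0.664, 0.179, 0.189]
contact_force: [1.3, -0.1, 0.4]
finger_gap: 0.419
```

Emit:
step_arm(
  rows=[
    [[0,0,0,0,0,0],[0,0,0,0,0,0],[0,0,0,0,0,0],[0,0,0,0,0,0],[0,0,0,0,0,0],[0,0,0,0,0,0]],
  ],
  hand=0.1,
  force=25,
)

```text
clock: 6.45
tcp_pos: [619.0, -285.2, 217.1]
tcp_rot: [0.701, 0.664, 0.179, 0.189]
contact_force: [-0.5, 0.2, 0.3]
finger_gap: 0.239
```

Run:
```python
from plan import *
s=st();T=Rn.from_quat(s["tcp_rot"]);g=s["tcp_pos"]-19*T.as_matrix()[:,2];d=g-capc;print("grasp-cap: u",d@u,"t",d@tt)
rows([(s["tcp_pos"]+100*u,T,8)])
```

```text
t 6.45 tcp [ 619.  -285.2  217.1] z [ 0.502 -0.028 -0.865] x [ 0.054  0.999 -0.001] F [-0.5  0.2  0.3] gap 0.239 q [-0.19  0.14 -0.38 -0.13 -0.53 -1.34]
grasp-cap: u 4.868281688769377 t 0.0639054631244199
8
[[-0.0,0.0,-0.0125,0.0,0.0,0.0],[-0.0,0.0001,-0.025,0.0,0.0,0.0],[-0.0001,0.0001,-0.0375,0.0,0.0,0.0],[-0.0001,0.0001,-0.05,0.0,0.0,0.0],[-0.0001,0.0002,-0.0625,0.0,0.0,0.0],[-0.0001,0.0002,-0.075,0.0,0.0,0.0],[-0.0001,0.0003,-0.0875,0.0,0.0,0.0],[-0.0002,0.0003,-0.1,0.0,0.0,0.0]]
```

Emit:
step_arm(
  rows=[
    [[0,0,-0.01,0,0,0],[0,0,-0.02,0,0,0],[0,0,-0.03,0,0,0],[0,0,-0.042,0,0,0],[0,0,-0.055,0,0,0],[0,0,-0.068,0,0,0],[0,0,-0.081,0,0,0],[0,0,-0.094,0,0,0],[0,0,-0.1,0,0,0]],
  ],
)

```text
clock: 7.58
tcp_pos: [568.6, -282.5, 304.8]
tcp_rot: [0.701, 0.664, 0.179, 0.19]
contact_force: [1.0, 0.6, -0.0]
finger_gap: 0.244
```

Run:
```python
from plan import *
s=st();im=r.grab_frame("wrist");cv2.imwrite("pics/w3.png",im);cv2.imwrite("pics/s3.png",cv2.resize(r.grab_frame("scene")[80:260,20:220],None,fx=3,fy=3))
```

```text
t 7.58 tcp [ 568.6 -282.5  304.8] z [ 0.503 -0.028 -0.864] x [ 0.054  0.999 -0.001] F [ 1.   0.6 -0. ] gap 0.244 q [-0.2  -0.01 -0.34 -0.11 -0.72 -1.36]
```

View pics/w3.png

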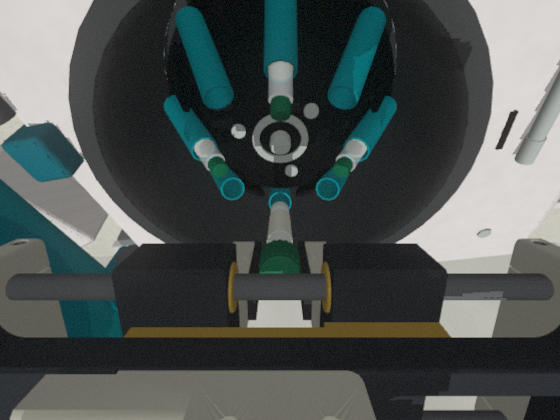

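View pics/s3.png

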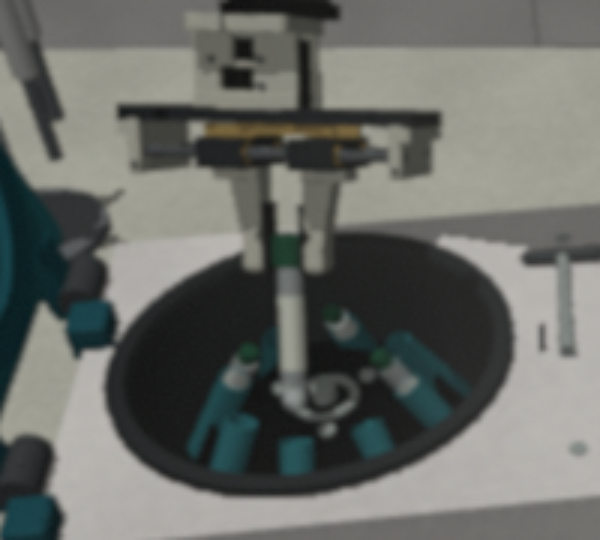

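```bash
cat >> plan.py <<'E'
sa=np.radians(-85.15);ex=np.array([np.cos(sa),np.sin(sa),0]);ey=np.array([-ex[1],ex[0],0]);view=np.array([516.6,258.2,159.3])
Z=np.array([0,0,1.]);Rf=frame(-Z,-ey)
E
python3 - <<'E'
from plan import *
s=st();T=Rn.from_quat(s["tcp_rot"]);p=s["tcp_pos"]
Ru=frame(-Z,tt)
q=np.array([568,-282,440.])
rows([(p+[0,0,90],T,3),(q,Ru,5)],step=40,ang=8)
EOF=0
E
```

```text
t 7.67 tcp [ 568.8 -282.5  304.5] z [ 0.503 -0.028 -0.864] x [ 0.054  0.999 -0.001] F [ 0.2 -1.2 -1.1] gap 0.238 q [-0.2  -0.01 -0.34 -0.11 -0.72 -1.36]
8
[[-0.0,0.0151,-0.0259,0.0,0.0,0.0],[-0.0001,0.0302,-0.0518,0.0,0.0,0.0],[-0.0001,0.0453,-0.0778,0.0,0.0,0.0],[-0.0,0.0498,-0.0857,6.0,0.0,-0.0],[0.0,0.0542,-0.0936,12.1,0.0,-0.0],[0.0001,0.0587,-0.1016,18.1,0.1,-0.0],[0.0002,0.0631,-0.1095,24.2,0.1,-0.1],[0.0003,0.0675,-0.1175,30.2,0.1,-0.1]]
```

Emit:
step_arm(
  rows=[
    [[0,0.015,-0.026,0,0,0],[0,0.03,-0.052,0,0,0],[0,0.045,-0.078,0,0,0],[0,0.05,-0.086,6,0,0],[0,0.054,-0.094,12,0,0],[0,0.059,-0.102,18,0,0],[0,0.063,-0.109,24,0,0],[0,0.067,-0.117,30.2,0,0],[0,0.067,-0.117,30.2,0,0]],
  ],
)

```text
clock: 8.8
tcp_pos: [569.7, -282.1, 436.6]
tcp_rot: [0.726, 0.688, -0.002, -0.001]
contact_force: [-0.1, 0.0, -1.1]
finger_gap: 0.245
```

Run:
```python
from plan import *
s=st()
h=view+[0,0,290]
h[2]=440
rows([(h,Rf)],step=45,ang=8)
cv2.imwrite("pics/s4.png",cv2.resize(r.grab_frame("scene")[20:260,20:260],None,fx=2.5,fy=2.5))
cv2.imwrite("pics/t4.png",r.grab_frame("top"))
```

```text
t 8.8 tcp [ 569.7 -282.1  436.6] z [-0.004 -0.    -1.   ] x [ 0.053  0.999 -0.   ] F [-0.1  0.  -1.1] gap 0.245 q [-0.15  0.24  0.31  0.   -1.64 -1.47]
13
[[0.0413,-0.0063,-0.0003,-0.0,-0.0,-7.5],[0.0826,-0.0126,-0.0005,-0.0,-0.0,-15.1],[0.1238,-0.0189,-0.0008,-0.0,-0.0,-22.6],[0.1651,-0.0252,-0.001,-0.1,-0.1,-30.1],[0.2064,-0.0315,-0.0013,-0.1,-0.1,-37.7],[0.2477,-0.0378,-0.0015,-0.1,-0.1,-45.2],[0.289,-0.0441,-0.0018,-0.1,-0.1,-52.7],[0.3302,-0.0504,-0.002,-0.1,-0.1,-60.3],[0.3715,-0.0567,-0.0023,-0.1,-0.1,-67.8],[0.4128,-0.063,-0.0025,-0.2,-0.1,-75.3],[0.4541,-0.0693,-0.0028,-0.2,-0.2,-82.8],[0.4954,-0.0756,-0.003,-0.2,-0.2,-90.4],[0.5367,-0.0819,-0.0033,-0.2,-0.2,-97.9]]
```

View pics/s4.png

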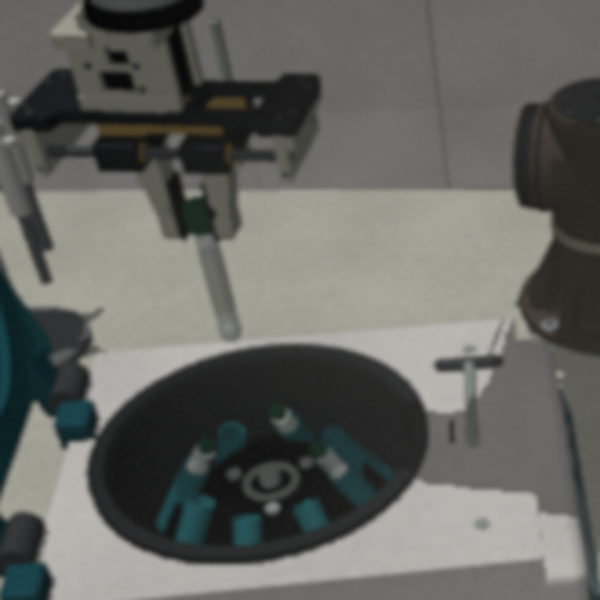

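View pics/t4.png

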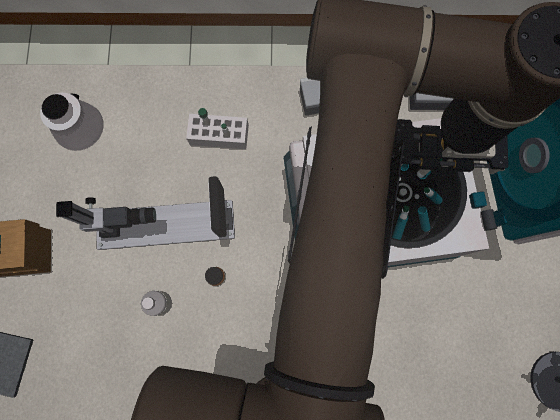

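Emit:
step_arm(
  rows=[
    [[0.041,-0.006,0,0,0,-7.5],[0.083,-0.013,0,0,0,-15],[0.124,-0.019,-0.001,0,0,-22.6],[0.165,-0.025,-0.001,0,0,-30.1],[0.206,-0.031,-0.001,0,0,-37.7],[0.248,-0.038,-0.002,0,0,-45.2],[0.289,-0.044,-0.002,0,0,-52.7],[0.33,-0.05,-0.002,-0.1,-0.1,-60.3],[0.372,-0.057,-0.002,-0.1,-0.1,-67.8],[0.413,-0.063,-0.003,-0.1,-0.1,-75.3],[0.454,-0.069,-0.003,-0.2,-0.2,-82.8],[0.495,-0.076,-0.003,-0.2,-0.2,-90.4],[0.537,-0.082,-0.003,-0.2,-0.2,-97.9],[0.537,-0.082,-0.003,-0.2,-0.2,-97.9],[0.537,-0.082,-0.003,-0.2,-0.2,-97.9]],
  ],
)

```text
clock: 10.78
tcp_pos: [515.0, 258.0, 440.9]
tcp_rot: [-0.042, 0.999, -0.0, 0.002]
contact_force: [0.4, 0.1, -0.3]
finger_gap: 0.243
```

Run:
```python
from plan import *
s=st()
for n in["scene","top","wrist"]:cv2.imwrite(f"pics/{n}5.png",r.grab_frame(n))
im=cv2.imread("pics/scene5.png");cv2.imwrite("pics/s5z.png",cv2.resize(im[0:300,300:500],None,fx=2,fy=2))
```

```text
t 10.78 tcp [515.  258.  440.9] z [ 0.005  0.    -1.   ] x [-0.996 -0.084 -0.005] F [ 0.4  0.1 -0.3] gap 0.243 q [ 0.81  0.13  0.18  0.   -1.62 -0.72]
```

View pics/s5z.png

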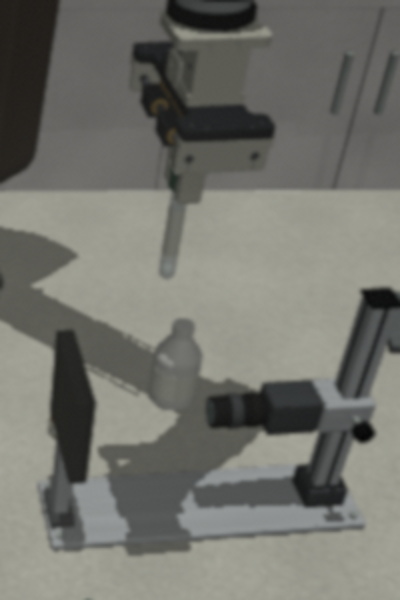

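View pics/top5.png

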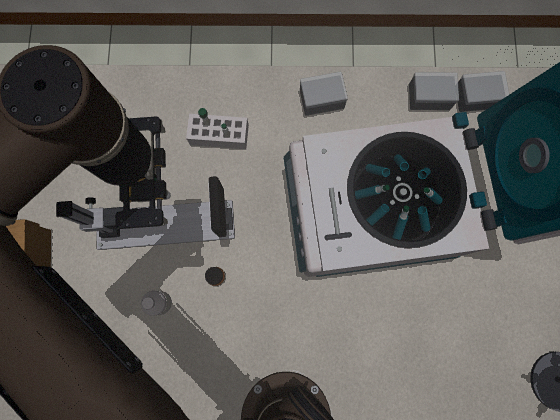

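View pics/wrist5.png

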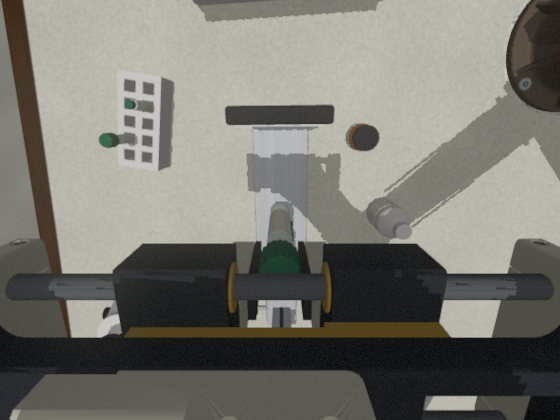

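```bash
cat > ov.py <<'E'
from plan import *
def overlay(tag,crops):
    s=r.get_state();M=Rn.from_quat(s["tcp_rot"]).as_matrix();a=-M[:,2]
    g=s["tcp_pos"]-19*M[:,2];cc=g-4.9*a
    for n,(x0,y0,x1,y1,k) in crops.items():
        C=cal(n);im=r.grab_frame(n)
        im=cv2.resize(im[y0:y1,x0:x1],None,fx=k,fy=k,interpolation=cv2.INTER_CUBIC)
        def pl(Q,col,cl=True):
            q=np.array([(proj(n,X,C)+.5-[x0,y0])*k for X in Q]).astype(int);cv2.polylines(im,[q],cl,col,1)
        def pill(c,rad,A,B):
            th=np.linspace(0,6.283,24);b1=M[:,0];b2=M[:,1]
            for d in (A,B):pl([c+d*a+rad*(np.cos(t)*b1+np.sin(t)*b2) for t in th],(0,255,255))
        pill(cc,11,-11,11);pill(cc,8.2,-103,-12)
        pl([cc-111*a,cc+11*a],(0,0,255),False)
        L=view-75*ex;th=np.linspace(0,6.283,30)
        pl([L+19*np.cos(t)*ey+19*np.sin(t)*Z for t in th],(255,0,255))
        o=view*[1,1,0]
        for b in(75,97):pl([o+b*ex+i*65*ey+z*Z for i,z in((-1,120),(1,120),(1,240),(-1,240))],(0,255,0))
        pl([o+(-85.9+i*192.5)*ex+j*55*ey+12*Z for i,j in((-1,-1),(1,-1),(1,1),(-1,1))],(255,0,0))
        cv2.imwrite(f"pics/{tag}_{n}.png",im)
    d=cc-50*a-view;print("mid",cc-50*a,"err ex,ey,z",d@ex,d@ey,d[2]);st()
E
python3 - <<'E'
from ov import *
np.set_printoptions(precision=1,suppress=True)
overlay("o5",{"scene":(310,60,500,290,2.6),"wrist":(180,60,400,300,2.5)})
E
```

```text
mid [515.6 257.4 405.2] err ex,ey,z 0.6842369993022744 -1.1023970417550615 245.85660822547874
t 11.03 tcp [515.5 257.6 440.9] z [ 0. -0. -1.] x [-1.  -0.1 -0. ] F [-0.8 -0.5  0.5] gap 0.243 q [ 0.8  0.1  0.2  0.  -1.6 -0.7]
```

View pics/o5_scene.png

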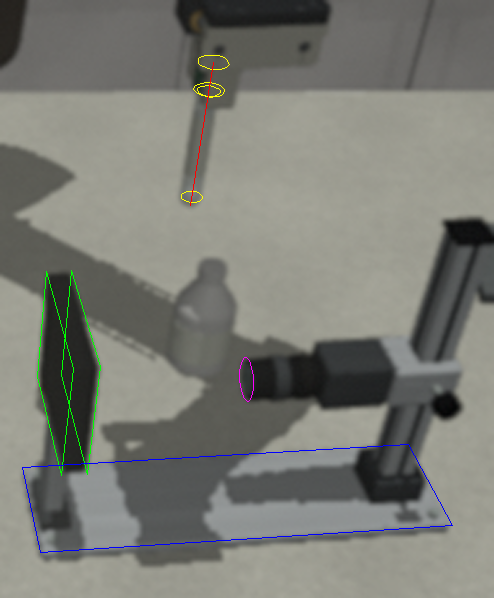

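View pics/o5_wrist.png

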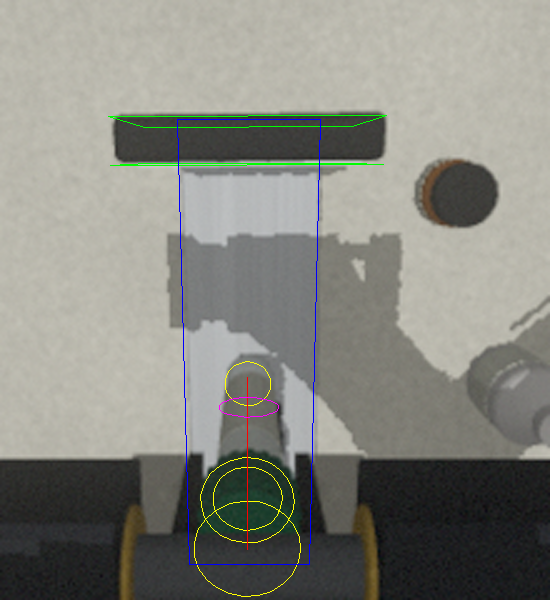

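Run:
```python
import cv2,numpy as np
im=cv2.imread("pics/wrist5.png")[180:310,220:340];im=cv2.convertScaleAbs(im,alpha=1.6)
cv2.imwrite("pics/w5z.png",cv2.resize(im,None,fx=4.5,fy=4.5,interpolation=cv2.INTER_CUBIC))
im=cv2.imread("pics/scene5.png")[60:150,350:430];im=cv2.convertScaleAbs(im,alpha=1.5)
cv2.imwrite("pics/s5zz.png",cv2.resize(im,None,fx=6.5,fy=6.5,interpolation=cv2.INTER_CUBIC))
```

```text
(no output)
```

View pics/w5z.png

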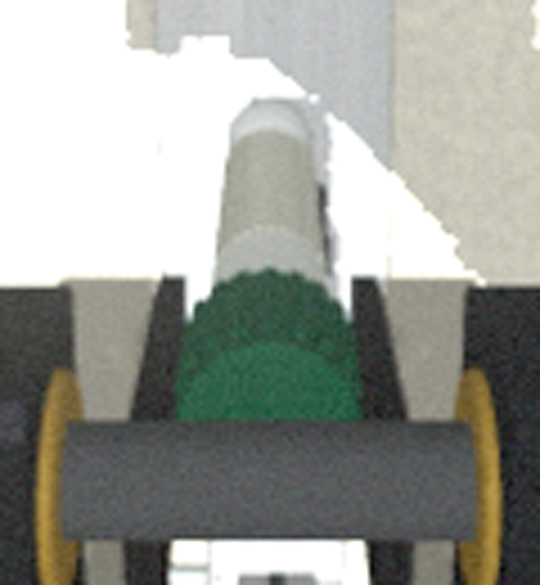

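View pics/s5zz.png

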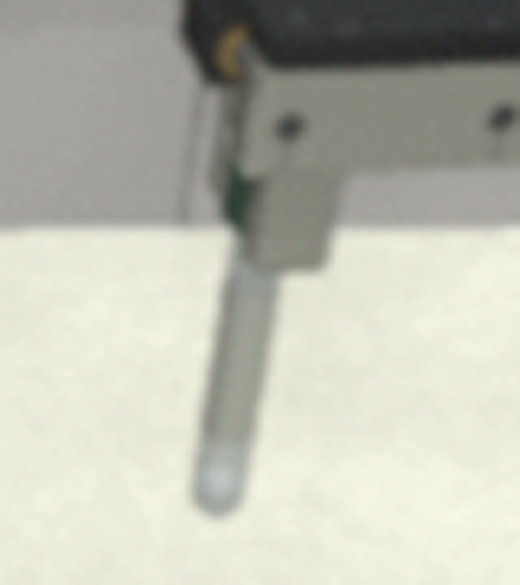

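```bash
cat > tfit.py <<'E'
from plan import *
from scipy.optimize import least_squares
def tfit(ow,os_,C,M,tcp):
    """ow: dict bottom_apex_y, bottom_x, captop_y, capbot_y, captop_x ; os_: bottom sphere centre, list of mid-tube centre points"""
    g=tcp-19*M[:,2]
    def geo(p):
        dx,dy,dz,rx,ry=p;a=M@(Rn.from_rotvec([rx,ry,0]).apply([0,0,-1.]));cc=g+M@np.array([dx,dy,dz]);return cc,a
    def res(p):
        cc,a=geo(p);e=[]
        if ow:
            W=C["wrist"];sp=cc-102.8*a;q=proj("wrist",sp,W);dep=(W[1]@sp+W[2])[2];rad=W[0][0,0]*8.2/dep
            e+=[q[1]-rad-ow["by"],q[0]-ow["bx"]]
            th=np.linspace(0,6.283,60)
            b1=np.cross(a,M[:,1]);b1/=np.linalg.norm(b1);b2=np.cross(a,b1)
            for k,d in(("ty",11),("cy",-11)):
                if k in ow:
                    Q=np.array([proj("wrist",cc+d*a+11*(np.cos(t)*b1+np.sin(t)*b2),W) for t in th]);e.append(Q[:,1].min()-ow[k])
                    if k=="ty":e.append((Q[:,0].min()+Q[:,0].max())/2-ow["tx"])
        S=C["scene"]
        if os_:
            e+=list((proj("scene",cc-102.8*a,S)-os_["b"])*1.0)
            for m in os_["m"]:
                q1=proj("scene",cc-20*a,S);q2=proj("scene",cc-100*a,S);d=(q2-q1)/np.linalg.norm(q2-q1);w=np.array(m)-q1;e.append(w[0]*d[1]-w[1]*d[0])
        e+=list(np.array(p[:2])/3)+[(p[2]-5)/2]+[p[3]/.05,p[4]/.03]
        return np.array(e)
    f=least_squares(res,[0,0,5,0,0],x_scale=[1,1,1,.01,.01]);cc,a=geo(f.x)
    print("dxyz",f.x[:3],"tilt deg",np.degrees(f.x[3:]),"axis",a.round(3));print("res",res(f.x)[:-5]);
    mid=cc-50*a;d=mid-view;print("mid",mid,"err ex,ey,z",d@ex,d@ey,d[2]);return f.x
E
python3 - <<'E'
from tfit import *
np.set_printoptions(precision=2,suppress=True)
s=r.get_state();M=Rn.from_quat(s["tcp_rot"]).as_matrix();C={n:cal(n) for n in("wrist","scene")}
z=lambda x,y:(220+x/4.5-.4,180+y/4.5-.4);zs=lambda x,y:np.array([350+x/6.5-.4,60+y/6.5-.4])
ow=dict(by=z(0,97)[1],bx=z(270,0)[0],ty=z(0,342)[1],tx=z(269,0)[0],cy=z(0,268)[1])
os_=dict(b=zs(218,490),m=[zs(251,300),zs(238,390)])
tfit(ow,os_,C,M,s["tcp_pos"]);print("wrist only");tfit(ow,None,C,M,s["tcp_pos"])
E
```

```text
dxyz [ 0.53 -1.58  6.15] tilt deg [-0.07  0.13] axis [-0. -0.  1.]
res [ 0.87 -0.14  0.31 -0.1   0.05 -0.66  0.52  0.96  1.18]
mid [515.15 256.   403.77] err ex,ey,z 2.0695061720025376 -1.635094307513285 244.46897432242685
wrist only
dxyz [ 0.58 -2.02  5.44] tilt deg [0.19 0.16] axis [-0.  0.  1.]
res [ 0.1  -0.03  0.27 -0.02 -0.23]
mid [515.12 255.34 404.48] err ex,ey,z 2.729271959363953 -1.7121495672707616 245.17571658925095
```

Emit:
step_arm(
  rows=[
    [[-0.001,0.0015,0.03,0,0,0],[-0.001,0.0015,0.07,0,0,0],[-0.001,0.0015,0.11,0,0,0],[-0.001,0.0015,0.15,0,0,0],[-0.001,0.0015,0.185,0,0,0],[-0.001,0.0015,0.21,0,0,0],[-0.001,0.0015,0.228,0,0,0],[-0.001,0.0015,0.238,0,0,0],[-0.001,0.0015,0.244,0,0,0],[-0.001,0.0015,0.245,0,0,0],[-0.001,0.0015,0.245,0,0,0],[-0.001,0.0015,0.245,0,0,0]],
  ],
)

```text
clock: 12.52
tcp_pos: [517.7, 259.4, 196.5]
tcp_rot: [-0.041, 0.999, 0.0, 0.003]
contact_force: [-0.3, -0.0, -1.0]
finger_gap: 0.246
```

Run:
```python
from ov import *
np.set_printoptions(precision=2,suppress=True)
for n in["scene","wrist","top"]:cv2.imwrite(f"pics/{n}6.png",r.grab_frame(n))
overlay("o6",{"scene":(310,100,500,290,3.1)})
im=cv2.imread("pics/scene6.png")[130:260,320:450];cv2.imwrite("pics/s6z.png",cv2.resize(cv2.convertScaleAbs(im,alpha=1.5),None,fx=4.5,fy=4.5,interpolation=cv2.INTER_CUBIC))
im=cv2.imread("pics/wrist6.png");cv2.imwrite("pics/w6z.png",cv2.resize(cv2.convertScaleAbs(im[80:310,160:400],alpha=1.5),None,fx=2.6,fy=2.6,interpolation=cv2.INTER_CUBIC))
for n in["scene","wrist","top"]:
  for q in["lens","view","sample_mid","panel","sample_cap"]:
    print(n,q,[(round(float(e["p"]),2),np.round(e["xy"],1)) for e in r.pinpoint(q,n)[:2]])
```

```text
mid [517.76 259.28 160.35] err ex,ey,z -0.9736423998670127 1.2471594678233735 1.0533341678536203
t 12.72 tcp [517.5 259.2 196.2] z [ 0.01  0.   -1.  ] x [-1.   -0.08 -0.01] F [-0.5  1.2 -0.1] gap 0.241 q [ 0.8   0.22 -0.25  0.   -1.09 -0.72]
scene lens [(0.56, array([407.8, 207.6]))]
scene view []
scene sample_mid []
scene panel [(0.83, array([337. , 203.9])), (0.59, array([406.9, 205.9]))]
scene sample_cap [(0.77, array([373.3, 189.2])), (0.69, array([338.5, 200.9]))]
wrist lens [(0.75, array([283.3, 317.8]))]
wrist view []
wrist sample_mid [(0.82, array([277.3, 235.2])), (0.36, array([32.1, 89.2]))]
wrist panel [(0.81, array([282.3, 124.8]))]
wrist sample_cap [(0.89, array([281.2, 264.2]))]
top lens [(0.48, array([398.5, 218.8]))]
top view [(0.6, array([228. , 129.6]))]
top sample_mid []
top panel [(0.9, array([214. , 205.8])), (0.7, array([205.3, 119.4]))]
top sample_cap []
```

View pics/o6_scene.png

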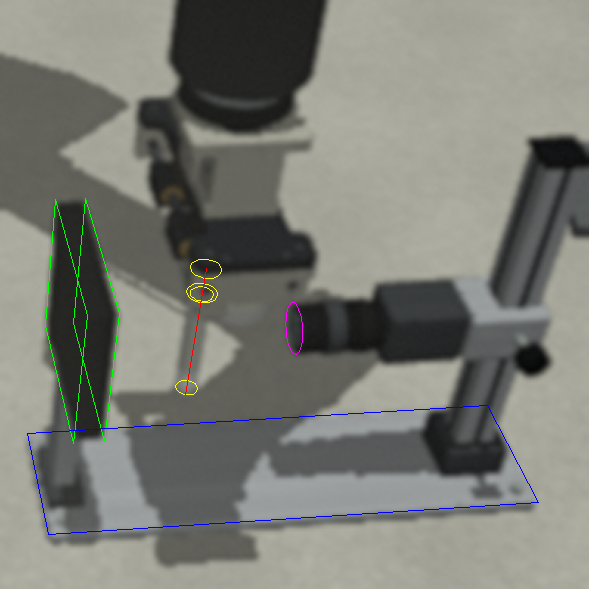

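View pics/s6z.png

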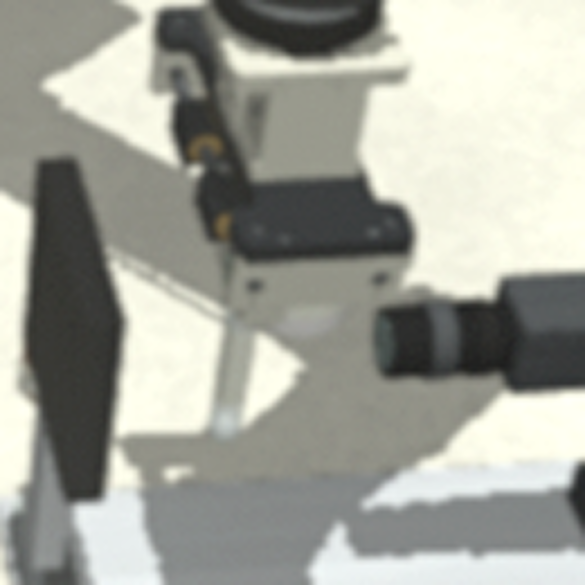

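View pics/w6z.png

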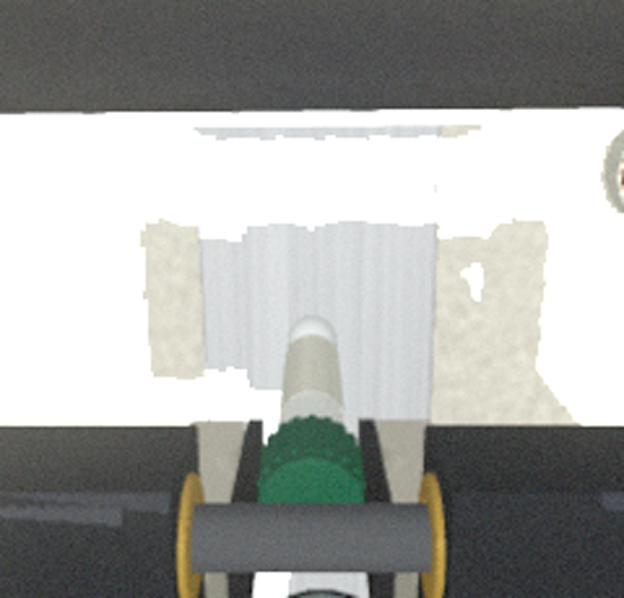

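View pics/top6.png

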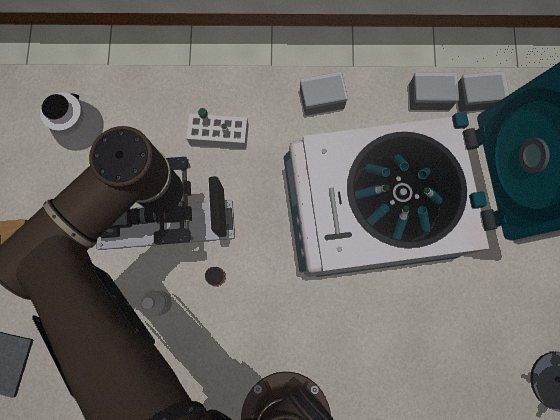

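Run:
```python
from tfit import *
np.set_printoptions(precision=2,suppress=True)
s=st();M=Rn.from_quat(s["tcp_rot"]).as_matrix();C={n:cal(n) for n in("wrist","scene")}
z=lambda x,y:(160+x/2.6-.4,80+y/2.6-.4);zs=lambda x,y:np.array([320+x/4.5-.4,130+y/4.5-.4])
ow=dict(by=z(0,316)[1],bx=z(312,0)[0],ty=z(0,457)[1],tx=z(311,0)[0],cy=z(0,417)[1])
os_=dict(b=zs(225,420),m=[zs(234.5,350)])
tfit(ow,os_,C,M,s["tcp_pos"]);print("wrist only");tfit(ow,None,C,M,s["tcp_pos"]);print("scene only");tfit(None,os_,C,M,s["tcp_pos"])
o=view*[1,1,0]
for zz in(240,120):print("panel face edge",proj("wrist",o+75*ex+zz*Z),"obs",z(300,110))
print("plate sides at row: ",[proj("wrist",o+j*55*ey+12*Z) for j in(-1,1)],"obs x",z(203,240),z(435,240))
print("lens scene",proj("scene",view-75*ex),"obs",zs(386,340))
```

```text
t 13.47 tcp [517.5 259.2 195.9] z [ 0.01 -0.   -1.  ] x [-1.   -0.08 -0.01] F [-0.2  0.2 -0.1] gap 0.241 q [ 0.8   0.22 -0.25  0.   -1.09 -0.72]
dxyz [ 0.5  -2.29  4.5 ] tilt deg [-0.1   0.29] axis [ 0. -0.  1.]
res [ 0.69  0.17  0.72 -0.01 -0.78 -0.89  1.23  0.29]
mid [517.07 256.9  160.41] err ex,ey,z 1.3333165456377596 0.35524569540130047 1.108971026103518
wrist only
dxyz [ 0.48 -1.88  5.52] tilt deg [0.18 0.19] axis [-0.  0.  1.]
res [ 0.28 -0.03  0.71 -0.01 -0.86]
mid [517.15 257.07 159.39] err ex,ey,z 1.1711416190913881 0.45626235046842517 0.08500010635179933
scene only
dxyz [ 1.6  -0.45  4.32] tilt deg [-0.27  0.84] axis [ 0.01 -0.    1.  ]
res [-0.18  0.51 -0.32]
mid [515.33 258.75 160.59] err ex,ey,z -0.653205562067906 -1.2226031196346065 1.2905592158560353
panel face edge [279.69 126.33] obs (274.9846153846154, 121.9076923076923)
panel face edge [280.06 124.7 ] obs (274.9846153846154, 121.9076923076923)
plate sides at row:  [array([325.86, 188.92]), array([234.63, 188.99])] obs x (237.6769230769231, 171.90769230769232) (326.9076923076923, 171.90769230769232)
lens scene [404.37 205.45] obs [405.38 205.16]
```

Run:
```python
from ov import *
overlay("o7",{"wrist":(180,200,380,400,3)})
im=cv2.imread("pics/wrist6.png");cv2.imwrite("pics/w6y.png",cv2.resize(cv2.convertScaleAbs(im[290:400,220:350],alpha=2),None,fx=5,fy=5,interpolation=cv2.INTER_CUBIC))
C=cal("wrist");L=view-75*ex
for p in(L,L+19*Z,L-19*Z,L+19*ey,L-19*ey):print(proj("wrist",p,C))
```

```text
mid [517.63348264 259.15423351 160.01107056] err ex,ey,z -0.8634385499716553 1.110460190082852 0.7110705611393087
t 13.53 tcp [517.5 259.1 195.9] z [ 0.005 -0.    -1.   ] x [-0.997 -0.083 -0.005] F [ 0.  -0.1  0.2] gap 0.237 q [ 0.8   0.22 -0.25  0.   -1.09 -0.72]
[280.15952194 322.44958206]
[280.13733021 339.70959902]
[280.17843735 307.73778812]
[256.12447396 322.4186815 ]
[304.2122443  322.48050535]
```

View pics/w6y.png

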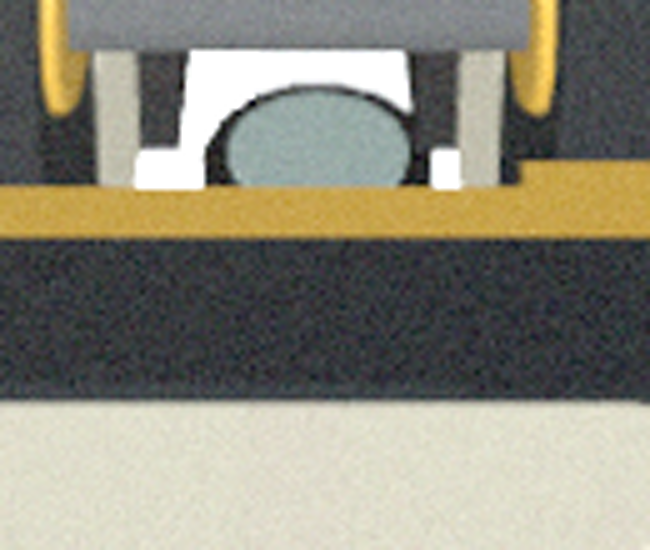

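View pics/o7_wrist.png

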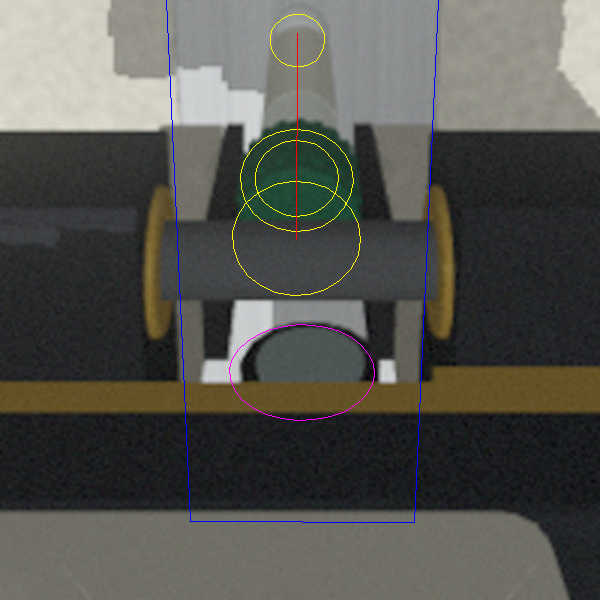

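Run:
```python
import cv2,numpy as np
im=cv2.imread("pics/wrist6.png");c=im[296:332,252:312].astype(float)
g=np.clip(c/90,0,1)**.6*255
cv2.imwrite("pics/w6x.png",cv2.resize(g.astype(np.uint8),None,fx=13,fy=13,interpolation=cv2.INTER_NEAREST))
```

```text
(no output)
```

View pics/w6x.png

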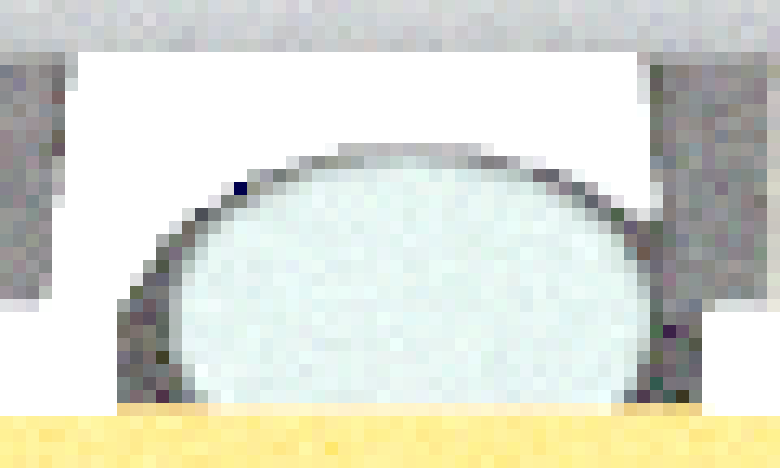

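Emit:
step_arm(
  rows=[
    [[0.001,0,0.0005,0,0,0],[0.002,-0.0005,0.001,0,0,0],[0.002,-0.0005,0.001,0,0,0],[0.002,-0.0005,0.001,0,0,0],[0.002,-0.0005,0.001,0,0,0],[0.002,-0.0005,0.001,0,0,0]],
  ],
)

```text
clock: 14.28
tcp_pos: [515.6, 258.4, 194.9]
tcp_rot: [-0.041, 0.999, -0.0, 0.002]
contact_force: [-0.5, -1.3, -0.6]
finger_gap: 0.241
```

Run:
```python
from ov import *
np.set_printoptions(precision=3,suppress=True)
overlay("o8",{"top":(0,60,560,420,1.4)})
im=r.grab_frame("wrist");cv2.imwrite("pics/w8.png",im);cv2.imwrite("pics/w8z.png",cv2.resize(cv2.convertScaleAbs(im[180:340,200:360],alpha=1.6),None,fx=3.5,fy=3.5,interpolation=cv2.INTER_CUBIC))
print(r.get_state()["joint_velocities"])
```

```text
mid [515.737 258.445 159.021] err ex,ey,z -0.3174529326053506 -0.8387469419518802 -0.27917708250788564
t 14.32 tcp [515.5 258.5 194.9] z [ 0.005 -0.    -1.   ] x [-0.997 -0.083 -0.005] F [-0.2 -0.6 -0.8] gap 0.243 q [ 0.81  0.22 -0.26  0.   -1.09 -0.73]
[ 0.001 -0.     0.002 -0.002  0.001 -0.001]
```

View pics/w8z.png

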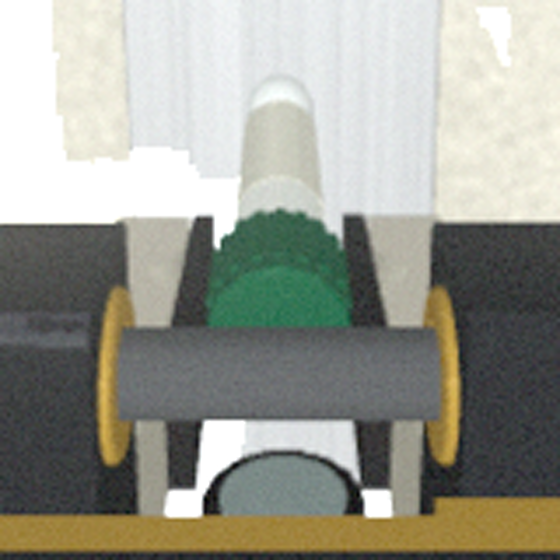

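View pics/o8_top.png

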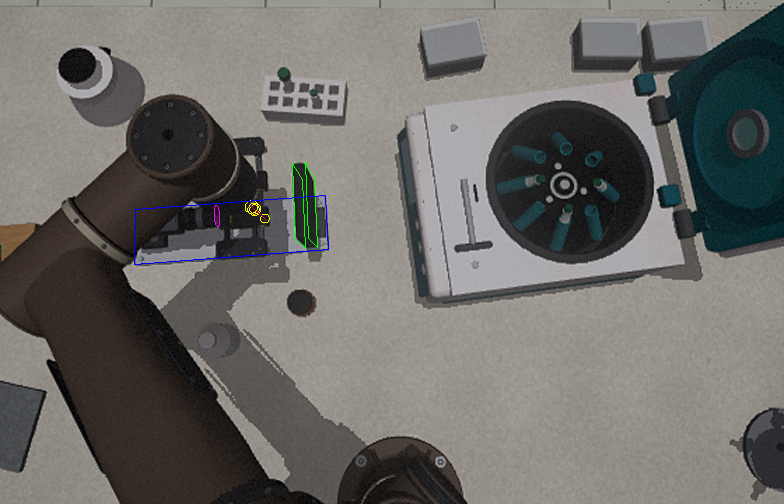

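Run:
```python
from cell import r
print(r.sign_off())
```

```text
the job is handed in; nothing more can be done
None
```

I gripped the broad screw cap along the tube's own axis and drew the tube out of its sleeve. I then turned it upright above the centrifuge, carried it over and lowered it straight down between the lens and the panel. It was handed in at about 14.3 s, still held by the cap and motionless.

**Position:** the arm's own readings put the tube's middle about 0.3 mm along the lens axis, 0.8 mm to the side and 0.3 mm in height from the view point I had worked out from the images. In the last wrist picture the tube, lens and base plate line up to within about 1 mm.

**Upright:** when last fitted from the images, just before a final 2 mm adjustment, the tube was within about 0.5 degrees of vertical.

**Grip and surroundings:** the grip opening held at about 21 mm on the 22 mm cap, and the force readings at each stop stayed around 1 N, which is noise level. The last top picture shows the other three tubes still in the rotor, and the rotor key, rack and jar looked as they were. The stand and its panel matched the positions I had fitted for them.

**Disagreement:** the cameras differed by 1–3 mm on where the stand and the tube sit. I corrected to what the wrist camera showed, so the true error could be about 2 mm in any direction.

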